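Slide the chopping mat out over the peelings pan

ROBOT

A 7-joint arm with a two-finger parallel gripper is mounted at the origin on the work surface. World frame = base frame: x ahead of the robot, y to its left, z up, the work surface at z = 0. Lengths are in m, angles in rad, forces in N, time in s.
With the tool pointing down it reaches from about 0.425 to 0.925 m from the base axis. Payload 6.8 kg.
Tool frame: the origin (TCP) lies on the centre line of the jaws, within the pads' length; the fingertips stand 8 mm ahead of it and the grasp point (between the pads) lies 11 mm behind it (bot.tips_ahead is the distance from the TCP to the fingertips, in m); z points along the fingers, y is the line along which they close (so a half turn about z gives the same grasp; the last joint's range is limited). The gripper opens to 85 mm and grips with 20 to 120 N. Pads are 22 mm wide; open, the fingers measure 114 mm over their backs; the gripper's body (76 mm by 85 mm) begins 54 mm behind the grasp point. The pads swing forward as they close: fully open they stand 13 mm farther back than shut.
Start: joints at [-0.108, 0.477, 0.022, 1.555, -0.011, 1.109, -0.083], TCP at [0.675, 0, 0.217] pointing down, gripper open.
Joint ranges: [-2.96, 2.96], [-0.34, 2.1], [-1.41, 1.46], [0.24, 2.44], [-1.37, 4.51], [0.17, 1.92], [-2.96, 2.96]. Speed limits (rad/s): [2.39, 2.39, 3.14, 3.14, 3.14, 3.14, 3.14].

INTERFACE

Orientations are given as a unit quaternion [w, x, y, z].
In Python, from station import bot gives the robot as it stands.
- The arm moves only by the tool send_rows, never from a script. Its argument "deltas" is text: rows parted by semicolons, each of 4 numbers parted by spaces: the shift along the tool's x, y, z in m, then the turn about the tool's z in degrees. In form: x y z spin; .... A call has 1 to 5 rows; each row is the pose to reach, as a shift and turn from the pose commanded when the call began, along the tool's axes at that moment; what a row does not reach only later rows make up. A row lasts 1/10 s, in which the tool goes at most 50 mm and 8.59 degrees, less where a joint would pass 70% of its speed; a pose out of reach is approached as far as the arm can. A call with a gripper value outside its range is refused whole. "claw" is the opening, from 0 (shut) to 1 (fully open), set as the call begins (left out, the last holds). The fingers move at their own pace and stop on an object; "force" is the grip in N (left out, the last holds). Time passes only in rows, so rows that repeat a pose let the fingers close. It gives the time, the measured TCP pose, the force, the opening and the grip force at its end, in the units of the state.
- bot.get_obs(): the state, without advancing time (a new reading comes with each control period).
- bot.read_camera(name): name is "scene" or "side" or "wrist"; returns a dict with "img" (480x640x3 uint8, red, green, blue), "depth" (480x640 float32, m along the optical axis (not along the pixel's ray), 0 where there is no reading), "fx", "fy", "cx", "cy" (pixels), "camera_from_world" (4x4, takes a point from world to camera coordinates). Camera axes: x right, y up, looking along -z (the intrinsics and any distortion apply to the point x, -y, -z); pixel columns grow to the right and rows downward; lengths in m; the calibration is good to about 2 mm. A picture is of the moment at which its call begins.
- bot.hand_in(): hands the job in; it is judged then, once.
Trained networks look in a picture, given as the dict that the camera call returned (one of the last four; its "shot" number tells which), for a name from the list of things; names that differ only in an ending like _2 or _b are one class to them, and where a whole thing is asked for, a point or a joint stands for the part that bears it (a point fixed in the world has none). Each returns a list of dicts, best first, with "confidence" (0 to 1); they miss things now and then, are a little off and sometimes report something else, mostly with a low value. They report only what shows in the picture. A call takes as long as a camera call. They do not tell look-alikes from the thing itself.
- bot.masks_of(picture, query): "mask" (480x640 bool, what is visible of it).
- bot.landmark_of(picture, query): "xyz" ([x, y, z] in m, in world coordinates, good to about 4 mm: a listed point, or the origin of a listed thing).
The state is a dict: "t": time; "q": joint angles; "joint_vel": joint speeds; "joint_torque": joint torques, N m; "eef_pos": TCP position; "tool_rot": TCP orientation; "contact_force": force on the tool from outside, world axes, zero at the start; "torque": the same for the moment, N m; "gripper_width": opening from 0.0 (shut) to 1.0 (fully open); "grasp_force": force on a finger pad.
Only numpy, scipy, OpenCV 4.12 (cv2) and the standard library are available. Lean on these libraries where they do the work, as an engineer would, in place of code of your own. Each camera call takes 0.05 s, during which the arm holds its last target. There are 200 camera calls.

TASK

Slide the green chopping mat across the wooden block towards the steel peelings pan until its white stripe lies right along the block's edge, so that the strip beyond the stripe hangs out over the pan, ready for scraping. Push it with the fingers only: do not lift the mat or the two pumpkin pieces on it, keep those pieces on the mat, and leave the other things on the table where they are.

Things in the scene. Friction and masses are not known exactly. Their poses are not given: they have to be found in the camera images.
- block: fixed, rigid wooden butcher block, 300 (its x) x 360 (its y) mm, 50 mm thick, flat on the table; origin at the centre of its underside, so its top is 50 mm above the origin. Its x axis points squarely across its far edge to the pan; it stands turned by up to about 15 degrees
- block_edge (a point): middle of the block's top edge on the pan side (150 mm along the block's x from its centre, at the height of its top); same axes as the block
- pan: fixed steel food pan with peelings, 162 (x) x 325 (y) mm, 40 mm tall, so its rim is 10 mm below the block's top; it stands beside the block's far edge with a gap of 10 mm, square to it and centred on it; origin at the centre of its underside
- mat: loose green plastic chopping mat, 170 (x) x 200 (y) x 8 mm, 0.2 to 0.4 kg, rigid, lying flat on the block with its x axis towards the pan, up to about 12 degrees out of square; origin at the centre of its underside. The edge farthest from the pan is at x = -85 mm, the edge that is to overhang at x = +85 mm. At least 25 mm of bare block lie behind it
- stripe (a point): middle of the white stripe, 12 mm wide, that runs right across the mat's top along its y; 35 mm from the mat's centre towards the pan, 50 mm from the edge that is to overhang; 8 mm above the mat's underside; same axes as the mat
- chunk_a: pumpkin piece, orange with a strip of rind, 38 x 34 x 26 mm, 35 g, lying loose on the mat between its middle and 35 mm behind it, clear of the stripe; origin at the centre of its underside
- chunk_b: pumpkin piece, orange with a strip of rind, 38 x 34 x 26 mm, 35 g, lying loose on the mat between its middle and 35 mm behind it, clear of the stripe; origin at the centre of its underside
- jar: glass storage jar with a red cap, 60 mm across, 100 mm tall; origin at the centre of its underside. To be left alone
- carton: green drinks carton, 70 x 70 mm, about 192 mm tall; origin at the centre of its underside. To be left alone
- beaker: clear plastic measuring beaker, 80 mm across, 100 mm tall; origin at the centre of its underside. To be left alone
- pumpkin: half an orange pumpkin lying cut face down, 170 mm across, 96 mm tall with its stem; origin at the centre of its underside. To be left alone
- spoon: steel spoon, about 190 mm long, lying flat on the table; origin on its underside. To be left alone
Not all that is in view belongs to the job. What is shaped like the chunk_a but black or turquoise is not meant. What is shaped like the chunk_b but blue is not meant.

How it is judged:
At the end, for the whole second after the job is handed in: The stripe's middle is within 7 mm of the block's pan-side edge; the mat is square to that edge within 0.08 rad, flat on the block, at rest, its middle within 60 mm sideways of the edge's middle; both pumpkin pieces lie at rest on the mat (x of stripe in the frame of block_edge between -0.007 and 0.007 m and angle between the x axis of mat and the x axis of block_edge, either way round below 0.08 rad and angle between mat's own z axis and vertical below 0.03 rad and linear speed of each of mat, chunk_a, chunk_b below 0.01 m/s and y of mat in the frame of block_edge between -0.06 and 0.06 m and z of mat in the frame of block_edge between -0.003 and 0.004 m and x of chunk_a in the frame of mat between -0.085 and 0.085 m and y of chunk_a in the frame of mat between -0.1 and 0.1 m and z of chunk_a in the frame of mat between 0 and 0.05 m and x of chunk_b in the frame of mat between -0.085 and 0.085 m and y of chunk_b in the frame of mat between -0.1 and 0.1 m and z of chunk_b in the frame of mat between 0 and 0.05 m); the robot touches nothing.
It fails at once if the mat is lifted off the block (more than 10 mm) or tipped (more than 0.15 rad) (z of mat in the frame of block_edge above 0.01 m or angle between mat's own z axis and vertical above 0.15 rad).
It fails at once if a pumpkin piece is lifted (its origin more than 50 mm above the mat's underside) or falls off the mat (z of any of chunk_a, chunk_b in the frame of mat above 0.05 m or z of any of chunk_a, chunk_b in the frame of block_edge below 0.004 m).
It fails at once if another thing on the table is moved by more than 30 mm (distance of any of jar, carton, beaker, pumpkin, spoon from where it was at the start of the episode above 0.03 m).
It also fails if it takes over 48 s, if anything falls off the work surface, if the arm or the gripper's body presses on something with over 40 N, if the wrist force passes 120 N, or if a joint passes its speed limit or range.

## Working session

There is one attempt and no reset: what is moved stays moved. The work goes in short steps, Python scripts to look and compute and a tool call to move; the robot and the scene stay as the last step left them, time stands still between calls to the robot, and variables do not carry over. Pictures are saved under pics/ and viewed, at most 10 in all, crops included, and the job is handed in when it is done.

Besides the shell and the picture viewer there is one more tool, called as name(argument=value, ...) on one line, values as JSON. send_rows: Moves the arm, as the interface text tells. Its arguments: {"type":"object","properties":{"deltas":{"type":"string"},"claw":{"type":"number"},"force":{"type":"number"}},"required":["deltas"]}

```bash
mkdir -p pics
cat > h.py <<'E'
import numpy as np, cv2
from station import bot
def world(p,mask):
    v,u=np.nonzero(mask&(p["depth"]>0)); d=p["depth"][v,u]
    c=np.c_[(u-p["cx"])/p["fx"]*d,-(v-p["cy"])/p["fy"]*d,-d,np.ones(len(d))]
    return (c@np.linalg.inv(p["camera_from_world"]).T)[:,:3]
def rect(pts):
    (c,s,a)=cv2.minAreaRect((pts[:,:2]*1000).astype(np.float32)); return np.round(c,1),np.round(s,1),round(a,2)
E
python3 - <<'E'
from h import *
ims=[]
for n in ("scene","side"):
    p=bot.read_camera(n); cv2.imwrite(f"pics/{n}0.png",p["img"][:,:,::-1])
    for q in ("block_edge","block","mat","stripe","chunk_a","pan","jar","carton","beaker","pumpkin"):
        L=bot.landmark_of(p,q); print(n,q,[(np.round(l["xyz"],3),round(l["confidence"],2)) for l in L[:4]])
    for q in ("mat","block","pan"):
        for m in bot.masks_of(p,q)[:1]:
            w=world(p,m["mask"]); z=np.median(w[:,2]); print(q,"z",z,rect(w[abs(w[:,2]-z)<.006]))
print(bot.get_obs())
E
```

```text
scene block_edge [(array([0.674, 0.06 , 0.052]), 0.9)]
scene block []
scene mat [(array([0.537, 0.068, 0.05 ]), 0.62)]
scene stripe [(array([0.571, 0.06 , 0.061]), 0.76)]
scene chunk_a [(array([ 0.512, -0.191,  0.003]), 0.82), (array([0.571, 0.306, 0.005]), 0.81), (array([0.308, 0.193, 0.   ]), 0.78), (array([0.519, 0.015, 0.058]), 0.57)]
scene pan [(array([0.768, 0.062, 0.002]), 0.71)]
scene jar [(array([ 0.428,  0.433, -0.002]), 0.84)]
scene carton [(array([0.65 , 0.428, 0.001]), 0.73)]
scene beaker [(array([0.539, 0.426, 0.001]), 0.7), (array([0.654, 0.427, 0.   ]), 0.55)]
scene pumpkin [(array([ 0.616, -0.477,  0.003]), 0.77), (array([0.572, 0.06 , 0.061]), 0.35), (array([0.674, 0.054, 0.052]), 0.33)]
mat z 0.05558317286121306 (array([537.3,  65.6]), array([200.1, 179.7]), 86.04)
block z 0.047358543220335225 (array([526.5,  50.1]), array([304.9, 360.5]), 2.45)
pan z 0.0045661181801303075 (array([768.3,  57.3]), array([162.8, 341.2]), 2.64)
side block_edge [(array([0.67, 0.06, 0.05]), 0.94)]
side block [(array([0.526, 0.049, 0.006]), 0.57)]
side mat [(array([0.541, 0.068, 0.054]),
[... 755 characters left out ...]
10809954,  0.47694832,  0.02240038,  1.5553823 , -0.01151326,
        1.1093115 , -0.08310562]), 'joint_vel': array([-0.00081421,  0.00066213, -0.00130204,  0.00148857,  0.00063178,
        0.00019028, -0.0018237 ]), 'joint_torque': array([ 5.12509341e-04, -5.96320045e+01,  1.60651691e+00, -2.81540483e+01,
        1.24714905e-02,  1.68818275e-03,  9.71198972e-06]), 'eef_pos': array([6.75025822e-01, 1.14303832e-05, 2.17250081e-01]), 'tool_rot': array([1.54195589e-05, 7.07118533e-01, 7.07095028e-01, 3.87891451e-05]), 'contact_force': array([ 0.44088549,  0.17226919, -0.4477265 ]), 'torque': array([-0.01247148, -0.01013868, -0.00229238]), 'grasp_force': 0.0, 'gripper_width': 0.9995483900876415}
```

View pics/scene0.png

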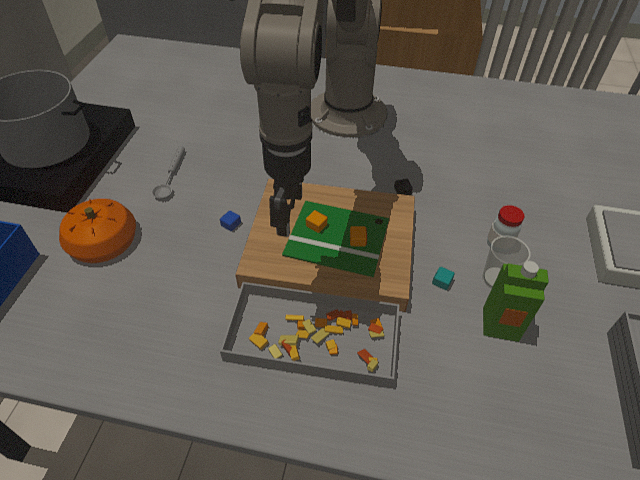

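View pics/side0.png

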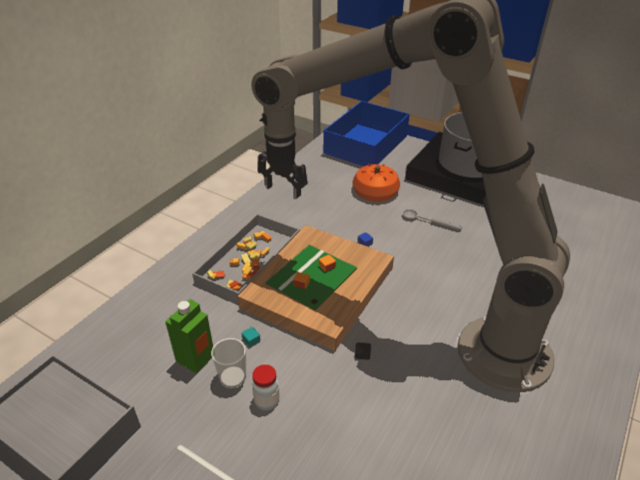

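The mat lies on the block with two orange chunks: in the scene view the stripe runs from (290,240) to (378,257), and the block's edge from (240,280) to (410,305). I'll take precise stripe and edge fits next, since this is what the push depends on.

```bash
cat >> h.py <<'E'
def plane(p,u,v,z):
    T=np.linalg.inv(p["camera_from_world"])
    r=np.c_[(u-p["cx"])/p["fx"],-(v-p["cy"])/p["fy"],-np.ones(len(u))]@T[:3,:3].T
    return (T[:3,3]+r*((z-T[2,3])/r[:,2])[:,None])
def line(P):  # x = a + b*y robust
    x,y=P[:,0],P[:,1]; k=np.ones(len(x),bool)
    for _ in range(6):
        b,a=np.polyfit(y[k],x[k],1); r=x-a-b*y; k=abs(r)<max(.0015,2*np.std(r[k]))
    return a,b,k.sum(),y[k].min(),y[k].max()
def extreme(P,sign,n=30):
    out=[]; b=np.linspace(*np.percentile(P[:,1],[4,96]),n)
    for lo,hi in zip(b[:-1],b[1:]):
        s=P[(P[:,1]>=lo)&(P[:,1]<hi)]
        if len(s)>5: out.append([sign*np.max(sign*s[:,0]),(lo+hi)/2])
    return np.array(out)
def measure(n):
    p=bot.read_camera(n); hsv=cv2.cvtColor(p["img"],cv2.COLOR_RGB2HSV)
    M=bot.masks_of(p,"mat"); m=cv2.dilate(M[0]["mask"].astype(np.uint8),np.ones((5,5)))>0
    hull=np.zeros(m.shape,np.uint8); c=cv2.findNonZero(M[0]["mask"].astype(np.uint8)); cv2.fillConvexPoly(hull,cv2.convexHull(c),1)
    g=(hsv[:,:,0]>50)&(hsv[:,:,0]<85)&(hsv[:,:,1]>110)&m
    w=(hsv[:,:,1]<90)&(hsv[:,:,2]>120)&(cv2.erode(hull,np.ones((3,3)))>0)
    v,u=np.nonzero(w); S=line(plane(p,u,v,.058)) if len(u)>20 else None
    v,u=np.nonzero(g); B=line(extreme(plane(p,u,v,.058),-1))
    K=bot.masks_of(p,"block"); E=None
    if K:
        W=world(p,K[0]["mask"]); W=W[abs(W[:,2]-.05)<.006]; E=line(extreme(W,1))
    for nm,l in (("stripe",S),("matback",B),("edge",E)):
        if l: print(n,nm,"x@y.06 %.4f deg %.2f n %d y %.3f..%.3f"%(l[0]+.06*l[1],-np.degrees(np.arctan(l[1])),*l[2:]))
    for q in ("stripe","block_edge"): print(q,[np.round(l["xyz"],4) for l in bot.landmark_of(p,q)[:1]])
    L=[np.round(l["xyz"],3) for l in bot.landmark_of(p,"chunk_a") if l["xyz"][2]>.04]; print("chunks",L)
    return p
E
python3 - <<'E'
from h import *
measure("scene"); measure("side"); print(bot.tips_ahead)
E
```

```text
scene stripe x@y.06 0.5740 deg -3.71 n 264 y -0.037..0.079
scene matback x@y.06 0.4577 deg -4.07 n 28 y -0.024..0.154
scene edge x@y.06 0.6774 deg 2.65 n 28 y -0.113..0.216
stripe [array([0.5736, 0.061 , 0.0608])]
block_edge [array([0.6755, 0.0524, 0.0512])]
chunks [array([0.547, 0.111, 0.056]), array([0.518, 0.018, 0.06 ])]
side stripe x@y.06 0.5736 deg -4.10 n 139 y -0.030..0.079
side matback x@y.06 0.4540 deg -3.75 n 29 y -0.016..0.161
side edge x@y.06 0.6745 deg 2.27 n 22 y -0.108..0.221
stripe [array([0.5759, 0.0663, 0.0599])]
block_edge [array([6.534e-01, 4.306e-01, 4.000e-04])]
chunks [array([0.519, 0.014, 0.058]), array([0.544, 0.111, 0.058])]
0.008
```

send_rows(deltas="0.01 -0.05 0 8.5; 0.02 -0.1 0 17; 0.03 -0.14 0 25.5; 0.04 -0.18 0 34; 0.05 -0.2 0 42.5")

```text
t: 2.5
eef_pos: [0.4717, 0.0501, 0.2171]
tool_rot: [-0.0, 0.917, 0.4, -0.001]
contact_force: [0.3, 0.2, 0.8]
gripper_width: 0.999
grasp_force: 0.0
```

send_rows(deltas="-0.001 -0.008 0 8.5; -0.003 -0.016 0.01 17; -0.004 -0.026 0.02 25.5; -0.005 -0.034 0.03 34; -0.0066 -0.041 0.04 42.5")

```text
t: 3.0
eef_pos: [0.4402, 0.0732, 0.1771]
tool_rot: [-0.0, 0.999, 0.041, 0.0]
contact_force: [0.6, -0.2, 0.2]
gripper_width: 1.001
grasp_force: 0.0
```

send_rows(deltas="0 0 0.03 8.5; 0 0 0.05 9; 0 0 0.065 9; 0 0 0.07 9; 0 0 0.07 9")

```text
t: 3.5
eef_pos: [0.4401, 0.0728, 0.1069]
tool_rot: [0.0, 0.999, -0.035, -0.0]
contact_force: [0.4, -1.1, 0.8]
gripper_width: 1.003
grasp_force: 0.0
```

Run:
```python
from h import *
a=bot.read_camera("wrist"); b=bot.read_camera("side")
cv2.imwrite("pics/w1.png",a["img"][:,:,::-1]); cv2.imwrite("pics/s1.png",cv2.resize(b["img"][200:360,180:420],None,fx=3,fy=3)[:,:,::-1])
o=bot.get_obs();print(o["eef_pos"],o["tool_rot"],np.degrees(2*np.arctan2(o["tool_rot"][2],o["tool_rot"][1])),o["contact_force"],o["q"])
```

```text
[0.44089614 0.07293241 0.10787154] [-1.95108073e-04  9.99387534e-01 -3.49894370e-02  5.08826701e-04] -4.010313298332721 [ 0.37322203 -0.0747314  -0.25535211] [-0.43207796  0.25772521  0.14759266  2.19319694 -0.05876883  0.69311137
 -1.88489337]
```

View pics/s1.png

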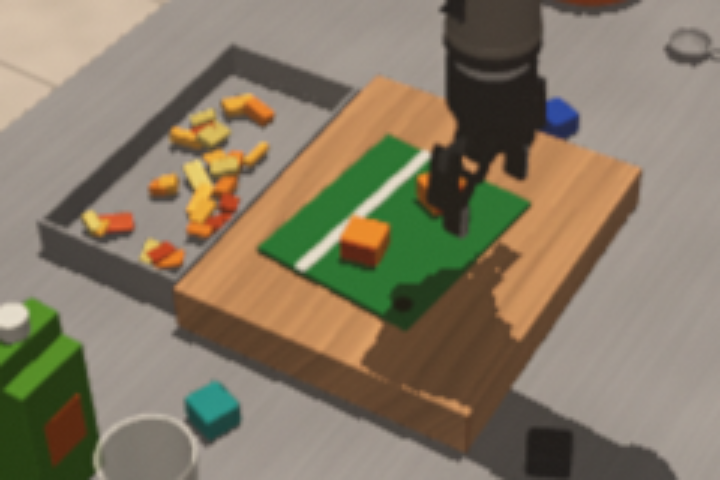

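View pics/w1.png

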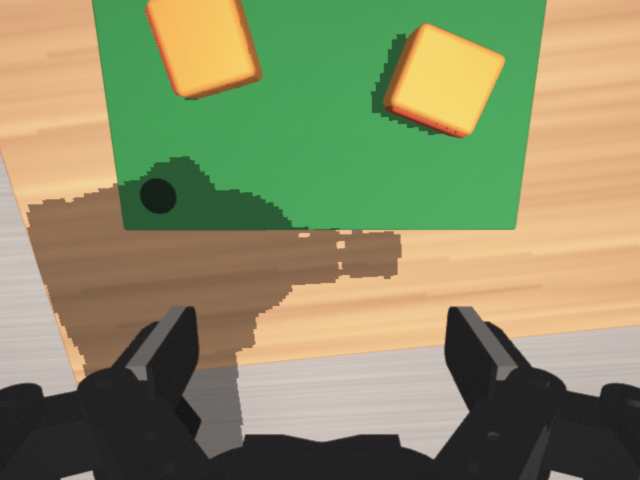

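The wrist view shows the mat's back edge level at row 229 from column 125 to 517, so the tool is parallel to it and centred. The fingertips are around (185,310) and (460,310), and depth will give their height.

Run:
```python
from h import *
p=bot.read_camera("wrist"); o=bot.get_obs(); t=o["eef_pos"]; print(t)
m=np.zeros((480,640),bool); m[295:420,60:580]=1
W=world(p,m); r=W-t; a=np.radians(-4); fx=r[:,0]*np.cos(a)+r[:,1]*np.sin(a); fy=-r[:,0]*np.sin(a)+r[:,1]*np.cos(a)
k=(W[:,2]>.07); print("tip z rel",np.percentile(r[k,2],[0,.5,2,10,50]))
for lo in np.arange(-.03,.06,.01):
    s=k&(r[:,2]>=lo)&(r[:,2]<lo+.01)
    if s.sum()>20: print(round(lo,2),s.sum(),"fwd",np.percentile(fx[s],[1,99]).round(4),"lat",np.percentile(fy[s],[1,99]).round(4))
hsv=cv2.cvtColor(p["img"],cv2.COLOR_RGB2HSV); g=(hsv[:,:,0]>50)&(hsv[:,:,0]<85)&(hsv[:,:,1]>110)
G=world(p,g); f=(G-t)@[np.cos(a),np.sin(a),0]; l=(G-t)@[-np.sin(a),np.cos(a),0]
print("mat z",np.median(G[:,2]),"back fwd",np.percentile(f,[0,.3,1]),"lat",np.percentile(l,[.2,99.8]), line(extreme(G,-1)))
```

```text
[0.44106569 0.07298359 0.10804502]
tip z rel [0.02612919 0.02846735 0.03080532 0.03836342 0.06409237]
0.02 271 fwd [-0.0117  0.0085] lat [-0.0432  0.0433]
0.03 2012 fwd [-0.0122  0.0099] lat [-0.0548  0.0549]
0.04 2758 fwd [-0.0122  0.01  ] lat [-0.0556  0.0559]
0.05 3269 fwd [-0.0117  0.0101] lat [-0.0557  0.0558]
mat z 0.05804080288575242 back fwd [0.01161443 0.01258594 0.01331625] lat [-0.09782827  0.0994022 ] (np.float64(0.4480578419128193), np.float64(0.07095448007771316), np.int64(29), np.float64(-0.02015857274199423), np.float64(0.15808361226992382))
```

send_rows(deltas="-0.006 0 0 0; -0.006 0 0.015 0; -0.006 0 0.03 0; -0.006 0 0.04 0; -0.006 0 0.042 0")

```text
t: 4.15
eef_pos: [0.4336, 0.0731, 0.0646]
tool_rot: [0.0, 0.999, -0.035, -0.001]
contact_force: [-0.1, 0.6, -0.1]
gripper_width: 1.004
grasp_force: 0.0
```

Run:
```python
from h import *
p=bot.read_camera("wrist"); o=bot.get_obs(); t=o["eef_pos"]; print(t,o["contact_force"])
cv2.imwrite("pics/w2.png",p["img"][:,:,::-1])
b=bot.read_camera("side"); cv2.imwrite("pics/s2.png",cv2.resize(b["img"][240:330,290:410],None,fx=6,fy=6)[:,:,::-1])
print("z above block at tip column:",[(v,world(p,(np.arange(480)[:,None]==v)&(np.arange(640)[None]==185))[0].round(4)) for v in (290,300,306,310,315,325,335)])
```

```text
[0.43387366 0.07316277 0.0648394 ] [0.06749043 0.38154715 0.01700844]
z above block at tip column: [(290, array([0.4326, 0.1337, 0.05  ])), (300, array([0.4276, 0.1346, 0.0497])), (306, array([0.4464, 0.1172, 0.0958])), (310, array([0.4459, 0.1166, 0.0979])), (315, array([0.4463, 0.1152, 0.1023])), (325, array([0.4439, 0.115 , 0.1043])), (335, array([0.44  , 0.1159, 0.1034]))]
```

View pics/s2.png

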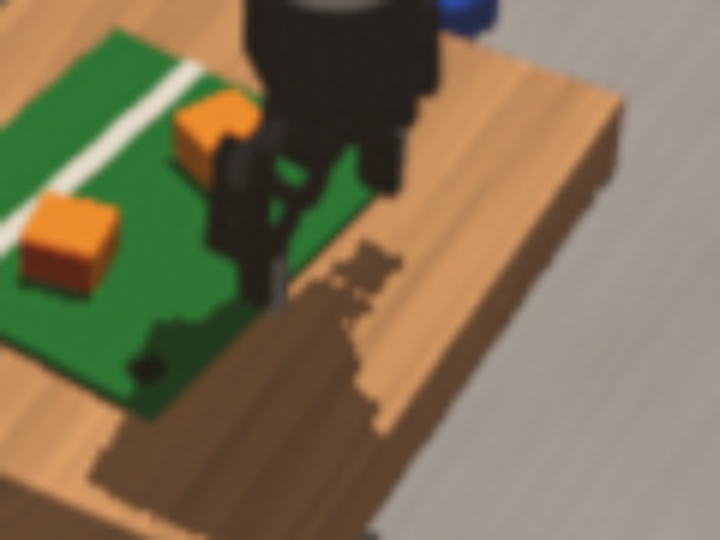

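The side view shows the near fingertip at crop (270,305), i.e. about pixel (335,290), seemingly still above the block. I'll check its height with the side depth.

Run:
```python
from h import *
p=bot.read_camera("side"); m=np.zeros((480,640),bool); m[270:296,325:345]=1
W=world(p,m); k=(np.hypot(W[:,0]-.434,W[:,1]-.12)<.03)&(W[:,2]>.054); print(k.sum(),np.percentile(W[k],[0,3,10,50,100],axis=0).round(4))
for v in range(276,296,2): print(v,[tuple(world(p,(np.arange(480)[:,None]==v)&(np.arange(640)[None]==u))[0].round(3)) for u in (332,335,337)])
```

```text
268 [[0.4206 0.0932 0.0542]
 [0.4223 0.1056 0.06  ]
 [0.4267 0.1122 0.105 ]
 [0.4322 0.1298 0.1493]
 [0.4633 0.1497 0.1846]]
276 [(np.float64(0.427), np.float64(0.147), np.float64(0.17)), (np.float64(0.48), np.float64(0.039), np.float64(0.057)), (np.float64(0.427), np.float64(0.121), np.float64(0.149))]
278 [(np.float64(0.43), np.float64(0.141), np.float64(0.157)), (np.float64(0.431), np.float64(0.124), np.float64(0.143)), (np.float64(0.426), np.float64(0.124), np.float64(0.145))]
280 [(np.float64(0.429), np.float64(0.142), np.float64(0.151)), (np.float64(0.427), np.float64(0.13), np.float64(0.143)), (np.float64(0.425), np.float64(0.124), np.float64(0.139))]
282 [(np.float64(0.428), np.float64(0.144), np.float64(0.146)), (np.float64(0.432), np.float64(0.121), np.float64(0.126)), (np.float64(0.428), np.float64(0.119), np.float64(0.127))]
284 [(np.float64(0.438), np.float64(0.126), np.float64(0.12)), (np.float64(0.431), np.float64(0.123), np.float64(0.121)), (np.float64(0.427), np.float64(0.121), np.float64(0.121))]
286 [(np.float64(0.437), np.float64(0.128), np.float64(0.114)), (np.float64(0.431), np.float64(0.123), np.float64(0.114)), (np.float64(0.43), np.float64(0.115), np.float64(0.107))]
288 [(np.float64(0.436), np.float64(0.129), np.float64(0.108)), (np.float64(0.43), np.float64(0.124), np.float64(0.108)), (np.float64(0.427), np.float64(0.119), np.float64(0.106))]
290 [(np.float64(0.438), np.float64(0.126), np.float64(0.098)), (np.float64(0.434), np.float64(0.117), np.float64(0.093)), (np.float64(0.451), np.float64(0.075), np.float64(0.049))]
292 [(np.float64(0.458), np.float64(0.092), np.float64(0.051)), (np.float64(0.452), np.float64(0.084), np.float64(0.048)), (np.float64(0.446), np.float64(0.084), np.float64(0.051))]
294 [(np.float64(0.455), np.float64(0.096), np.float64(0.048)), (np.float64(0.449), np.float64(0.091), np.float64(0.048)), (np.float64(0.443), np.float64(0.089), np.float64(0.049))]
```

send_rows(deltas="0 0 0.003 0; 0 0 0.005 0; 0 0 0.005 0")

```text
t: 4.6
eef_pos: [0.4343, 0.0733, 0.0602]
tool_rot: [-0.0, 0.999, -0.035, -0.0]
contact_force: [-0.9, 0.6, 1.6]
gripper_width: 1.0
grasp_force: 0.0
```

send_rows(deltas="0 0 0.002 0; 0 0 0.004 0; 0 0 0.004 0")

```text
t: 4.9
eef_pos: [0.4341, 0.0732, 0.0559]
tool_rot: [0.0, 0.999, -0.035, -0.0]
contact_force: [0.0, -0.0, 0.5]
gripper_width: 0.999
grasp_force: 0.0
```

send_rows(deltas="0 0 0.002 0; 0 0 0.004 0; 0 0 0.004 0")

```text
t: 5.2
eef_pos: [0.4342, 0.0733, 0.052]
tool_rot: [0.0, 0.999, -0.035, -0.0]
contact_force: [0.1, -0.7, 0.1]
gripper_width: 0.999
grasp_force: 0.0
```

send_rows(deltas="0 0 0.002 0; 0 0 0.005 0; 0 0 0.005 0")

```text
t: 5.5
eef_pos: [0.4341, 0.0732, 0.0468]
tool_rot: [0.0, 0.999, -0.035, -0.0]
contact_force: [-0.6, -0.1, 0.3]
gripper_width: 0.998
grasp_force: 0.0
```

Run:
```python
from h import *
p=bot.read_camera("side"); o=bot.get_obs(); t=o["eef_pos"]; print(t,o["contact_force"])
# column profile of near finger: lowest points near the finger's known x,y
m=np.zeros((480,640),bool); m[270:310,315:350]=1
W=world(p,m); k=(abs(W[:,0]-t[0])<.016)&(abs(W[:,1]-t[1]-.049)<.012)&(W[:,2]>.053); print("side tip z",np.sort(W[k,2])[:12].round(4), k.sum())
p=bot.read_camera("wrist"); m=np.zeros((480,640),bool); m[295:350,120:220]=1
W=world(p,m); k=W[:,2]>.054; print("wrist tip z",np.sort(W[k,2])[[0,3,10,30,100]].round(4))
cv2.imwrite("pics/w3.png",p["img"][:,:,::-1])
```

```text
[0.43415043 0.07321646 0.04697251] [ 0.20613094 -1.09650115 -0.03651289]
side tip z [0.053  0.0532 0.0532 0.0535 0.0536 0.0537 0.0537 0.0538 0.0547 0.0549
 0.055  0.0558] 149
wrist tip z [0.0736 0.0738 0.0744 0.0751 0.0767]
```

Run:
```python
from h import *
b=bot.read_camera("side"); c=b["img"][250:320,300:390]; cv2.imwrite("pics/s3.png",cv2.convertScaleAbs(cv2.resize(c,None,fx=8,fy=8,interpolation=cv2.INTER_NEAREST)[:,:,::-1],alpha=1.8,beta=20))
a=cv2.imread("pics/w3.png");
```

```text
(no output)
```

View pics/s3.png

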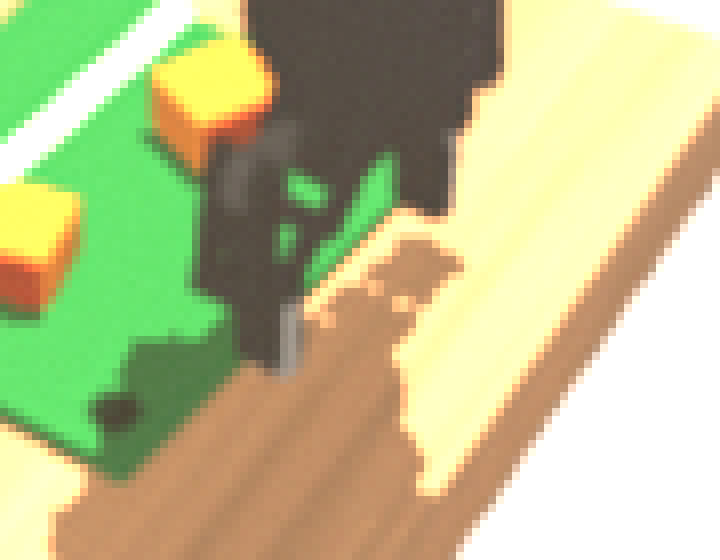

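View pics/w3.png

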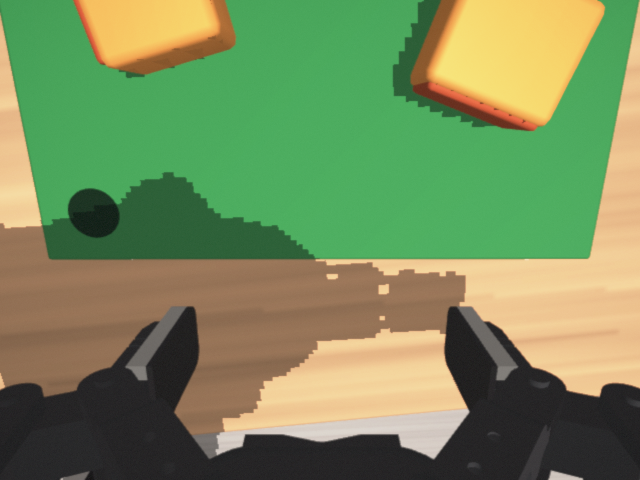

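The side view shows the near tip ending at crop (285,375), i.e. pixel (335.6,296.8). In the wrist view it still floats above its shadow and behind the mat's back edge at row 258. I'll intersect that ray with the finger's known lateral plane.

Run:
```python
from h import *
p=bot.read_camera("side")
for z in (.05,.06,.065,.07,.075,.08): print(z,plane(p,np.array([335.6]),np.array([296.8]),z).round(4))
for y in (.115,.121,.127):
  for z in (.052,.062,.073):
    c=p["camera_from_world"]@[.434,y,z,1]; print(y,z,(p["cx"]+p["fx"]*c[0]/-c[2]).round(1),(p["cy"]-p["fy"]*c[1]/-c[2]).round(1))
```

```text
0.05 [[0.4408 0.1009 0.05  ]]
0.06 [[0.4359 0.1095 0.06  ]]
0.065 [[0.4335 0.1138 0.065 ]]
0.07 [[0.431 0.118 0.07 ]]
0.075 [[0.4286 0.1223 0.075 ]]
0.08 [[0.4262 0.1266 0.08  ]]
0.115 0.052 335.1 300.4
0.115 0.062 335.2 297.8
0.115 0.073 335.3 294.9
0.121 0.052 333.9 301.8
0.121 0.062 334.0 299.2
0.121 0.073 334.1 296.2
0.127 0.052 332.8 303.2
0.127 0.062 332.8 300.6
0.127 0.073 332.9 297.6
```

send_rows(deltas="0 0 0.002 0; 0 0 0.004 0; 0 0 0.006 0; 0 0 0.006 0")

```text
t: 6.1
eef_pos: [0.4341, 0.0732, 0.0409]
tool_rot: [0.0, 0.999, -0.035, -0.0]
contact_force: [-0.7, 0.2, 1.2]
gripper_width: 0.999
grasp_force: 0.0
```

send_rows(deltas="0 0 0.002 0; 0 0 0.004 0; 0 0 0.006 0; 0 0 0.006 0")

```text
t: 6.5
eef_pos: [0.4341, 0.0732, 0.0349]
tool_rot: [0.0, 0.999, -0.035, -0.0]
contact_force: [-0.2, 0.4, 0.6]
gripper_width: 0.999
grasp_force: 0.0
```

send_rows(deltas="0 0 0.002 0; 0 0 0.003 0; 0 0 0.003 0")

```text
t: 6.8
eef_pos: [0.4343, 0.0732, 0.0321]
tool_rot: [0.0, 0.999, -0.035, -0.0]
contact_force: [0.3, -0.0, -0.3]
gripper_width: 1.001
grasp_force: 0.0
```

send_rows(deltas="0 0 0.001 0; 0 0 0.002 0; 0 0 0.002 0")

```text
t: 7.1
eef_pos: [0.4343, 0.0733, 0.0301]
tool_rot: [0.0, 0.999, -0.035, -0.0]
contact_force: [0.6, -0.3, 0.1]
gripper_width: 1.001
grasp_force: 0.0
```

Run:
```python
from h import *
o=bot.get_obs(); t=o["eef_pos"]; print(t,o["contact_force"])
p=bot.read_camera("wrist"); m=np.zeros((480,640),bool); m[303:325,160:200]=1
W=world(p,m); k=(abs(W[:,1]-t[1]-.044)<.004); print(k.sum(),np.sort(W[k,2])[[0,3,10,30]].round(4))
for u in (182,188): print([tuple(world(p,(np.arange(480)[:,None]==v)&(np.arange(640)[None]==u))[0].round(4)) for v in range(302,314,2)])
```

```text
[0.43427996 0.07325183 0.03010288] [ 0.61072678 -0.27318212  0.1336571 ]
669 [0.0483 0.0489 0.0492 0.0496]
[(np.float64(0.4432), np.float64(0.1226), np.float64(0.0498)), (np.float64(0.4425), np.float64(0.1227), np.float64(0.0498)), (np.float64(0.4467), np.float64(0.1186), np.float64(0.0606)), (np.float64(0.4467), np.float64(0.1181), np.float64(0.0621)), (np.float64(0.4472), np.float64(0.1173), np.float64(0.0645)), (np.float64(0.4465), np.float64(0.1173), np.float64(0.0646))]
[(np.float64(0.4431), np.float64(0.1205), np.float64(0.0498)), (np.float64(0.4423), np.float64(0.1206), np.float64(0.0497)), (np.float64(0.4466), np.float64(0.1166), np.float64(0.0606)), (np.float64(0.4468), np.float64(0.116), np.float64(0.0625)), (np.float64(0.4468), np.float64(0.1156), np.float64(0.064)), (np.float64(0.4469), np.float64(0.115), np.float64(0.0656))]
```

send_rows(deltas="0 0 0.002 0; 0 0 0.003 0; 0 0 0.003 0")

```text
t: 7.45
eef_pos: [0.4342, 0.0732, 0.027]
tool_rot: [0.0, 0.999, -0.035, -0.0]
contact_force: [0.6, -0.1, -0.1]
gripper_width: 0.996
grasp_force: 0.0
```

send_rows(deltas="0 0 0.001 0; 0 0 0.002 0; 0 0 0.002 0")

```text
t: 7.75
eef_pos: [0.4343, 0.0732, 0.0251]
tool_rot: [0.0, 0.999, -0.035, -0.0]
contact_force: [-0.3, -0.0, -0.8]
gripper_width: 1.002
grasp_force: 0.0
```

send_rows(deltas="0 0 0.001 0; 0 0 0.001 0; 0 0 0.001 0")

```text
t: 8.05
eef_pos: [0.4343, 0.0733, 0.0242]
tool_rot: [0.0, 0.999, -0.035, -0.0]
contact_force: [-0.9, -0.5, -0.1]
gripper_width: 1.002
grasp_force: 0.0
```

send_rows(deltas="0.004 0 0 0; 0.008 0 0 0; 0.012 0 0 0; 0.016 0 0 0; 0.02 0 0 0")

```text
t: 8.55
eef_pos: [0.4539, 0.0717, 0.024]
tool_rot: [0.0, 0.999, -0.035, -0.001]
contact_force: [-3.2, 0.3, 1.6]
gripper_width: 0.999
grasp_force: 1.5
```

Run:
```python
from h import *
o=bot.get_obs(); t=o["eef_pos"]; print(t,o["contact_force"])
measure("scene"); measure("side")
p=bot.read_camera("wrist"); hsv=cv2.cvtColor(p["img"],cv2.COLOR_RGB2HSV); g=(hsv[:,:,0]>50)&(hsv[:,:,0]<85)&(hsv[:,:,1]>110)
G=world(p,g); l=line(extreme(G,-1)); print("wrist mat z",np.percentile(G[:,2],[2,50,98]).round(4),"back@tcp y",l[0]+l[1]*t[1],"rel",l[0]+l[1]*t[1]-t[0],-np.degrees(np.arctan(l[1])))
cv2.imwrite("pics/w4.png",p["img"][:,:,::-1])
```

```text
[0.45386186 0.07174393 0.0240062 ] [-3.16573297  0.32911001  1.59063721]
scene stripe x@y.06 0.5851 deg -4.00 n 454 y -0.038..0.161
scene matback x@y.06 0.4687 deg -4.05 n 28 y -0.024..0.154
scene edge x@y.06 0.6774 deg 2.76 n 29 y -0.113..0.216
stripe [array([0.5817, 0.0621, 0.06  ])]
block_edge [array([0.6772, 0.055 , 0.0511])]
chunks [array([0.53 , 0.015, 0.059]), array([0.556, 0.113, 0.053]), array([0.551, 0.066, 0.048])]
side stripe x@y.06 0.5860 deg -3.98 n 232 y -0.035..0.165
side matback x@y.06 0.5042 deg 23.07 n 29 y -0.013..0.162
side edge x@y.06 0.6755 deg 2.36 n 26 y -0.106..0.222
stripe [array([0.5905, 0.0643, 0.0589])]
block_edge [array([0.6697, 0.0591, 0.0462])]
chunks [array([0.556, 0.113, 0.056]), array([0.53 , 0.015, 0.052])]
wrist mat z [0.0568 0.0581 0.0593] back@tcp y 0.46522599950994037 rel 0.011364135606856063 -4.13516735593397
```

View pics/w4.png

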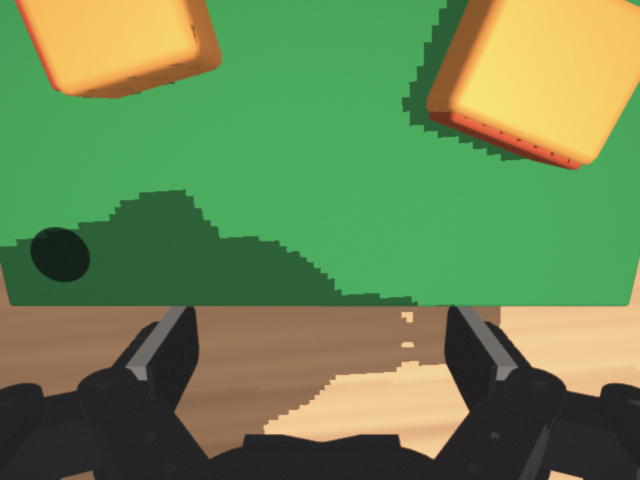

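Both fingers are seated on the mat's back edge (row 305), and the mat moves squarely with them. I'll continue the push while turning it onto the block's axes.

send_rows(deltas="0.006 0 0 -0.6; 0.013 0 0 -1.2; 0.02 -0.001 0 -1.9; 0.027 -0.001 0 -2.6; 0.035 -0.0015 0 -3.25")

```text
t: 9.7
eef_pos: [0.49, 0.0709, 0.0241]
tool_rot: [0.0, 1.0, -0.006, -0.0]
contact_force: [-1.7, -0.6, -0.3]
gripper_width: 0.999
grasp_force: 1.0
```

send_rows(deltas="0.007 0 0 -0.6; 0.014 0 0 -1.2; 0.021 0 0 -1.9; 0.028 0 0 -2.6; 0.034 0 0 -3.25")

```text
t: 10.2
eef_pos: [0.524, 0.0705, 0.0242]
tool_rot: [-0.0, 1.0, 0.022, 0.0]
contact_force: [-2.1, 0.2, 0.3]
gripper_width: 0.998
grasp_force: 0.9
```

```bash
cat >> h.py <<'E'
def status():
    o=bot.get_obs(); t=o["eef_pos"]; print(t.round(4),o["contact_force"].round(1),np.degrees(2*np.arctan2(o["tool_rot"][2],o["tool_rot"][1])).round(2))
    measure("scene"); measure("side")
    p=bot.read_camera("wrist"); hsv=cv2.cvtColor(p["img"],cv2.COLOR_RGB2HSV); g=(hsv[:,:,0]>50)&(hsv[:,:,0]<85)&(hsv[:,:,1]>110)
    G=world(p,g); l=line(extreme(G,-1)); print("wrist mat z",np.percentile(G[:,2],[2,50,98]).round(4),"back rel tcp",(l[0]+l[1]*t[1]-t[0]).round(4),-np.degrees(np.arctan(l[1])).round(2))
E
python3 -c "from h import *; status()"
```

```text
[0.524  0.0705 0.0242] [-2.1  0.2  0.3] 2.55
scene stripe x@y.06 0.6559 deg 2.43 n 507 y -0.022..0.174
scene matback x@y.06 0.5395 deg 2.41 n 29 y -0.015..0.164
scene edge x@y.06 0.5993 deg 13.77 n 29 y -0.114..0.217
stripe [array([0.6522, 0.0741, 0.0584])]
block_edge []
chunks [array([0.622, 0.121, 0.056]), array([0.603, 0.024, 0.058])]
side stripe x@y.06 0.6574 deg 2.52 n 235 y -0.021..0.179
side matback x@y.06 0.5410 deg 4.49 n 18 y 0.016..0.171
side edge x@y.06 0.5901 deg 3.09 n 29 y -0.107..0.222
stripe [array([0.6585, 0.076 , 0.0605])]
block_edge []
chunks [array([0.607, 0.02 , 0.056]), array([0.62 , 0.119, 0.059])]
wrist mat z [0.0568 0.0581 0.0593] back rel tcp 0.0112 2.59
```

send_rows(deltas="0.004 0 0 0; 0.008 0 0 0; 0.012 0 0 0; 0.015 0 0 0; 0.017 0 0 0")

```text
t: 11.35
eef_pos: [0.5408, 0.0712, 0.024]
tool_rot: [0.0, 1.0, 0.022, 0.0]
contact_force: [-2.2, -0.0, -0.0]
gripper_width: 1.002
grasp_force: 1.2
```

```bash
cat >> h.py <<'E'
def rectify(p,z,x0=.58,x1=.80,y0=-.13,y1=.24,s=.0005):
    X,Y=np.meshgrid(np.arange(x0,x1,s),np.arange(y0,y1,s),indexing="ij")
    c=np.c_[X.ravel(),Y.ravel(),np.full(X.size,z),np.ones(X.size)]@p["camera_from_world"].T
    u=p["cx"]+p["fx"]*c[:,0]/-c[:,2]; v=p["cy"]-p["fy"]*c[:,1]/-c[:,2]
    return cv2.remap(p["img"],u.reshape(X.shape).astype(np.float32),v.reshape(X.shape).astype(np.float32),cv2.INTER_LINEAR)
E
python3 - <<'E'
from h import *
status()
ims=[]
for n in ("scene","side"):
    p=bot.read_camera(n); T=rectify(p,.05); ims.append(T)
    sat=cv2.cvtColor(T,cv2.COLOR_RGB2HSV)[:,:,1].astype(float); xs=.58+.0005*np.arange(len(T)); pts=[]
    for y in np.r_[np.arange(-.10,-.035,.004),np.arange(.19,.212,.004)]:
        j=int((y+.13)/.0005); pr=sat[:,j-4:j+5].mean(1); w=(xs>.66)&(xs<.695); d=-np.gradient(cv2.GaussianBlur(pr[:,None],(1,9),2)[:,0]); d=np.clip(d,0,None)*w
        i=d.argmax(); pts.append([xs[i],y])
    pts=np.array(pts); l=line(pts); print(n,"edge x@.06",round(l[0]+.06*l[1],4),-np.degrees(np.arctan(l[1])).round(2),l[2:]); print(pts[:,0].round(4))
cv2.imwrite("pics/top.png",np.hstack([i[::-1][::-1,:] for i in ims])[::2,::2,::-1])
E
```

```text
[0.5408 0.0712 0.024 ] [-2.2 -0.  -0. ] 2.5
scene stripe x@y.06 0.6730 deg 2.50 n 527 y -0.021..0.175
scene matback x@y.06 0.5562 deg 2.60 n 29 y -0.014..0.165
scene edge x@y.06 0.6066 deg 12.21 n 29 y -0.114..0.216
stripe [array([0.6699, 0.0768, 0.0591])]
block_edge []
chunks [array([0.639, 0.124, 0.06 ]), array([0.621, 0.027, 0.061])]
side stripe x@y.06 0.6732 deg 2.36 n 222 y -0.019..0.180
side matback x@y.06 0.5724 deg 9.34 n 27 y 0.017..0.172
stripe [array([0.6721, 0.0759, 0.061 ])]
block_edge [array([ 6.206e-01, -4.763e-01,  1.000e-04])]
chunks [array([0.635, 0.119, 0.056]), array([0.623, 0.023, 0.055])]
wrist mat z [0.0568 0.0581 0.0593] back rel tcp 0.0103 2.49
scene edge x@.06 0.6885 0.89 (np.int64(22), np.float64(-0.1), np.float64(0.21000000000000002))
[0.684  0.689  0.6855 0.684  0.684  0.6725 0.689  0.6945 0.6945 0.6945
 0.6945 0.6855 0.6945 0.6945 0.6945 0.6945 0.6945 0.686  0.6855 0.686
 0.6855 0.685  0.6855]
side edge x@.06 0.6761 2.57 (np.int64(17), np.float64(-0.07599999999999998), np.float64(0.21000000000000002))
[0.68   0.6695 0.685  0.668  0.693  0.6845 0.6825 0.682  0.681  0.6805
 0.6815 0.682  0.6815 0.6815 0.681  0.681  0.6805 0.6705 0.67   0.67
 0.6695 0.6695 0.6695]
```

View pics/top.png

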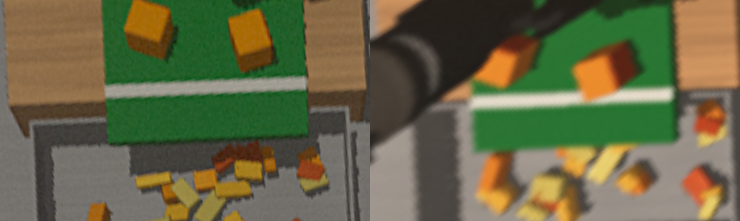

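The rectified views show the stripe about 3 mm short of the edge, with the edge at x=0.676 and the stripe at 0.673. The mat is square to the edge, so I'll push 3 mm more and then back straight off.

send_rows(deltas="0.001 0 0 0; 0.002 0 0 0; 0.003 0 0 0; 0.003 0 0 0; 0.003 0 0 0")

```text
t: 12.6
eef_pos: [0.5431, 0.0713, 0.024]
tool_rot: [0.0, 1.0, 0.022, -0.0]
contact_force: [-2.1, -0.3, 0.1]
gripper_width: 1.003
grasp_force: 1.1
```

send_rows(deltas="-0.005 0 0 0; -0.015 0 0 0; -0.025 0 0 0; -0.025 0 -0.03 0; -0.025 0 -0.07 0")

```text
t: 13.1
eef_pos: [0.5156, 0.0699, 0.0933]
tool_rot: [0.001, 1.0, 0.022, -0.002]
contact_force: [1.3, 0.6, -0.7]
gripper_width: 1.003
grasp_force: 0.0
```

send_rows(deltas="-0.02 0 -0.03 0; -0.04 0 -0.06 0; -0.06 0 -0.1 0; -0.06 0 -0.12 0; -0.06 0 -0.12 0")

```text
t: 13.6
eef_pos: [0.4594, 0.0681, 0.2173]
tool_rot: [-0.001, 1.0, 0.022, 0.003]
contact_force: [0.2, 0.2, 0.3]
gripper_width: 1.002
grasp_force: 0.0
```

Run:
```python
from h import *
status()
for n in ("scene","side"):
    p=bot.read_camera(n); cv2.imwrite(f"pics/{n}9.png",p["img"][:,:,::-1])
    T=rectify(p,.05); sat=cv2.cvtColor(T,cv2.COLOR_RGB2HSV); cv2.imwrite(f"pics/t_{n}.png",T[:,:,::-1])
a=cv2.imread("pics/t_scene.png"); b=cv2.imread("pics/t_side.png")
for i in (a,b):
    for y in (-.12,.06,.22):
        pass
    f=lambda y:(int((y+.13)/.0005),int((.676-(y-.06)*.0436-.58)/.0005)); cv2.line(i,f(-.13),f(.239),(255,0,255),1)
cv2.imwrite("pics/top9.png",np.hstack([a[60:320],b[60:320]])[:,:][:, :][::1,::2])
```

```text
[0.4594 0.0681 0.2173] [0.2 0.2 0.3] 2.51
scene stripe x@y.06 0.6754 deg 2.42 n 523 y -0.022..0.176
scene matback x@y.06 0.5590 deg 2.79 n 29 y -0.014..0.165
scene edge x@y.06 0.6027 deg 12.13 n 29 y -0.111..0.214
stripe [array([0.6751, 0.0752, 0.0582])]
block_edge []
chunks [array([0.64 , 0.122, 0.054]), array([0.624, 0.024, 0.06 ])]
side stripe x@y.06 0.6753 deg 2.38 n 222 y -0.020..0.179
side matback x@y.06 0.5551 deg 2.63 n 29 y -0.007..0.170
side edge x@y.06 0.6056 deg 7.22 n 29 y -0.105..0.221
stripe [array([0.6766, 0.0793, 0.0597])]
block_edge []
chunks [array([0.624, 0.022, 0.053]), array([0.636, 0.124, 0.058])]
wrist mat z [0.0564 0.058  0.0596] back rel tcp 0.0938 2.5
```

View pics/top9.png

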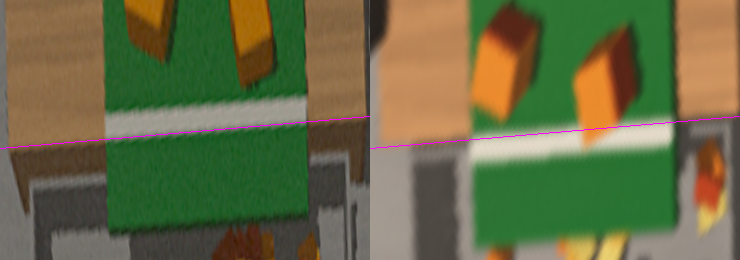

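The magenta line at x=0.676 lies on the block's top edge in both views. The stripe, measured at its own height, is at 0.6754 and within about 0.1° of parallel, and both chunks are on the mat.

```bash
python3 -c "from station import bot; print(bot.hand_in())"
```

```text
the job is handed in; nothing more can be done
None
```

I pushed the mat until its white stripe lay about 1 mm from the block's pan-side edge by camera, square to within about 0.1°, with both pumpkin pieces still on it and the arm clear, and handed the job in at about 14 of the 48 s; no verdict came back.

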